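# Shake up the mould-oil jar

## Robot

A 6-joint arm with a two-finger parallel gripper is mounted at the origin on a cart in front of the work surface, level with it; the furniture and walls round the work are solid. World frame = base frame: x ahead of the robot, y to its left, z up, the work surface at z = 0. Lengths are in mm, angles in degrees, forces in N, time in s.
With the tool pointing down it reaches from about 325 to 925 mm from the base axis. Payload 3.1 kg.
Tool frame: the origin (TCP) lies at the very end of the fingers, on their centre line; the grasp point (between the pads) lies grasp_offset behind it (grasp_offset is the distance from the TCP to the grasp point, in mm); z points along the fingers, x is the direction in which the jaws open and shut, and the axes are right-handed (so a half turn about z gives the same grasp; the last joint's range is limited). The gripper opens to 85 mm and grips with 20 to 120 N. Pads are 22 mm wide; open, the fingers measure 114 mm over their backs; the gripper's body (76 mm by 85 mm) begins 54 mm behind the grasp point. The pads swing forward as they close: fully open they stand 13 mm farther back than shut.
Start: joints at [-80.054, 12.427, 92.441, -0, 75.132, -6.429], TCP at [176.224, -599.654, 231.3] pointing down, gripper open.
Joint ranges: [-157.48, 157.48], [-44.54, 120.13], [17.64, 146.25], [-64.5, 244.5], [7.68, 150.69], [-147.95, 147.95]. Speed limits (degrees/s): [159.86, 159.86, 180, 180, 180, 180].

## Interface

Orientations are given as [roll, pitch, yaw] about the fixed x, y, z axes, in that order (R = Rz(yaw) Ry(pitch) Rx(roll)).
In Python, from station import * gives the robot as it stands. Calls block until the motion is done:
- goto(position, orientation): joint-space move of the TCP to a pose.
- move_l(position, attitude=None, speed=150): straight line of the TCP; attitude=None keeps the orientation; speed is the mean speed in mm/s.
- move_j(angles): joint-space move.
- grip(opening, squeeze=None): finger opening in mm; squeeze is the grip in N (None keeps the last); returns when the fingers have stopped.
- wait(seconds).
- solve_ik(position, orientation): joint angles nearest the present ones, or None.
- get_obs(): the state.
- get_image(name): name is "scene" or "top" or "wrist"; returns the picture (384x512x3 uint8, red, green, blue); there is no depth.
- get_calibration(name): a dict with "fx", "fy", "cx", "cy" (pixels), "R" (3x3) and "t" (3): a world point X has camera coordinates R X + t; the wrist camera has in their place "mount" (4x4, takes a point from camera to tool coordinates, whose origin is the TCP and whose axes are the tool frame's). Camera axes: x right, y down, z forward; pixel columns grow to the right and rows downward; lengths in mm; the calibration is good to about 2 mm. A picture is of the moment at which its call begins: read the wrist's pose just before it. get_calibration takes no time and is no camera call.
A pose or a line that the arm cannot do raises Unreachable and nothing moves.
- sign_off(): hands the job in, once; it reports no verdict.
Trained networks look in the newest picture that a camera, given by its name, has taken for a name from the list of things; names that differ only in an ending like _2 or _b are one class to them, and where a whole thing is asked for, a point or a joint stands for the part that bears it (a point fixed in the world has none). Each returns a list of dicts, best first, with "score" (0 to 1); they miss things now and then, are a little off and sometimes report something else, mostly with a low value. They report only what shows in the picture. A call takes as long as a camera call.
- spot_in(name, camera): "extent" ([centre column, centre row, width, height] in pixels, round what is visible of it).
- regions_of(name, camera): "region" (384x512 bool, what is visible of it) and "extent" ([centre column, centre row, width, height] in pixels, round what is visible of it).
The state is a dict: "t": time; "joint_pos": joint angles; "qvel": joint speeds; "effort": joint torques, N m; "tcp_pos": TCP position; "ee_rot": TCP orientation; "wrist_force": force on the tool from outside, world axes, zero at the start; "moment": the same for the moment, N m; "grip_width": finger opening in mm.
Only numpy, scipy, OpenCV 4.12 (cv2) and the standard library are available. Lean on these libraries where they do the work, as an engineer would, in place of code of your own. Each camera call takes 0.05 s, during which the arm holds its last target. There are 200 camera calls.

## Task

Shake up the squat screw-cap jar on the bench shaker: first set the shaker's side lever upright, to the long middle mark of its quadrant, then hold the jar squarely in the sloping sprung cup and press it down along the slope's axis until the cup is fully down, keeping it there for about two seconds. Then set the jar down gently, upright, in the square steel drip tray, with the lever still at its middle mark, and leave the tall spouted bottle, the brush and the stopwatch where they are.

Things in the scene. Friction and masses are not known exactly. Their poses are not given: they have to be found in the camera images.
- jar: squat white wide-mouth jar, 58 mm diameter, 102 mm tall with its grey screw cap (straight body 58 mm wide from 3 to 79 mm up, cap 51 mm wide from 87 to 102 mm), about 0.25 kg, loose, standing on the worktop near its front edge; origin: centre of its underside, z up along its axis
- shaker: grey wedge-shaped bench shaker, fixed, 130 mm wide (its y) and 170 mm deep (its x), on a 6 mm deck plate; its top slopes up at 30 degrees from the front (48 mm high at its x = -85 mm) to the back (126 mm high); its front is its -x side and faces the robot's left, its right side with the lever faces the robot; origin: centre of its underside, z up
- cup_seat (a point): centre of the inner floor of the black rubber cup on the shaker's slope; moves with the cup; z: the cup's axis, out of the cup and 30 degrees from vertical, leaning to the shaker's front (-x), also when depressed; y: the shaker's y. The round cup is 68 mm wide inside at the floor, its flared rim 13 mm above the floor and 82 mm wide outside
- shaker_cup (a joint): depression of the cup along its axis in m: 0 = up, 0.010 = fully down on its stop; a spring pushes it back with 4 N at the top and 11 N at the bottom
- lever (a joint): angle of the shaker's lever in rad: 0 = leaning fully to the shaker's front, 0.70 = upright, at the long middle mark, 1.40 = leaning fully to the back; stays where it is left (about 1.5 N at the knob moves it)
- lever_knob (a point): centre of the steel ball knob (26 mm diameter) at the end of the lever (8 mm rod), 110 mm from the pivot; moves with the lever
- lever_pivot (a point): on the pivot axis of the lever (the shaker's y axis direction), in the plane in which the knob swings, 23 mm outside the shaker's right side (its -y side)
- drip_tray: square open steel tray, 130 x 130 mm, 18 mm high over its rolled rim, floor 3 mm thick, 124 mm wide inside; fixed to the worktop at the right; origin: centre of its underside, z up
- oil_bottle: tall slim bottle with a thin red spout, 52 mm diameter, 172 mm tall, a bystander; origin: centre of its underside
- oil_brush: flat brush with red handle, 206 mm long (its y), 50 mm wide, 15 mm thick, lying near the worktop's front edge, a bystander; origin: centre of its underside
- stopwatch: dark stopwatch, 63 mm long, 16 mm thick, lying on the worktop, a bystander; origin: centre of its underside

How it is judged (in metres and radians):
On the way, in this order (a step that is already met when the one before it is completed fails the run):
1. the lever stands at rest at the long middle mark, within 0.10 rad (value of joint lever between 0.6 and 0.8 rad and velocity of joint lever between -0.03 and 0.03 rad/s), for 0.4 s.
2. the jar stands squarely in the cup (axes within 0.2 rad, its underside within 12 mm of the seat) and holds the cup down by at least 8.8 of its 10 mm for 1.2 s, with the lever at the middle mark (value of joint shaker_cup above 0.0088 m and distance between jar and cup_seat below 0.012 m and angle between the z axis of jar and the z axis of cup_seat, either way round below 0.2 rad and value of joint lever between 0.58 and 0.82 rad), for 1.2 s.
At the end, for the whole second after the job is handed in: The jar stands upright (within 0.1 rad) and at rest on the floor of the drip tray, wholly inside its rim; the lever is within 0.12 rad of its long middle mark (0.70); the cup has sprung back up (x of jar in the frame of drip_tray between -0.037 and 0.037 m and y of jar in the frame of drip_tray between -0.037 and 0.037 m and z of jar in the frame of drip_tray below 0.008 m and angle between jar's own z axis and vertical below 0.1 rad and linear speed of jar below 0.02 m/s and value of joint lever between 0.58 and 0.82 rad and value of joint shaker_cup below 0.002 m); the robot touches nothing.
It fails at once if the jar is dropped, thrown or knocked away (moves faster than 0.5 m/s with no finger on it) (linear speed of jar above 0.5 m/s and contact force between jar and the fingers below 0.05 N).
It fails at once if the tall spouted bottle is moved by more than 40 mm or tipped (distance of oil_bottle from where it was at the start of the episode above 0.04 m or angle between oil_bottle's own z axis and vertical above 0.4 rad).
It fails at once if the brush or the stopwatch is moved by more than 40 mm (distance of any of oil_brush, stopwatch from where it was at the start of the episode above 0.04 m).
It also fails if it takes over 70 s, if anything falls off the work surface, if the arm or the gripper's body presses on something with over 40 N, if the wrist force passes 120 N, or if a joint passes its speed limit or range.

## Working session

There is one attempt and no reset: what is moved stays moved. The work goes in short steps, each a Python script; the robot and the scene stay as the last script left them, time stands still between calls to the robot, and variables do not carry over. Pictures are saved under pics/ and viewed, about 8 in all and at most 12, crops included, and the job is handed in when it is done.

```bash
mkdir -p pics; ls
python3 - <<'E'
from station import *
import cv2,numpy as np
for c in ["scene","top"]:
    im=get_image(c); cv2.imwrite(f"pics/{c}0.png",im[:,:,::-1])
    for n in ["jar","shaker","lever_knob","drip_tray","oil_bottle","oil_brush","stopwatch","cup_seat"]:
        print(c,n,[(round(d["score"],2),np.round(d["extent"],1).tolist()) for d in spot_in(n,c)][:2])
    k=get_calibration(c);print({a:np.round(b,3).tolist() for a,b in k.items()})
k=get_calibration("wrist");print({a:np.round(b,3).tolist() for a,b in k.items()})
o=get_obs();print(o)
import builtins; print([n for n in dir() if 'off' in n])
a=cv2.imread("pics/scene0.png");b=cv2.imread("pics/top0.png")
cv2.imwrite("pics/a.png",cv2.resize(a,(800,600),interpolation=cv2.INTER_CUBIC));cv2.imwrite("pics/b.png",cv2.resize(b,(800,600),interpolation=cv2.INTER_CUBIC))
E
```

```text
pics
scene jar []
scene shaker [(0.71, [306.6, 212.4, 29.9, 47.9])]
scene lever_knob []
scene drip_tray [(0.75, [311.9, 288.1, 54.8, 42.5])]
scene oil_bottle []
scene oil_brush []
scene stopwatch [(0.56, [227.5, 224.4, 8.8, 9.7]), (0.53, [306.5, 211.2, 30.6, 48.8])]
scene cup_seat [(0.7, [238.8, 242.4, 22.7, 15.1])]
{'fx': 499.941, 'fy': 499.941, 'cx': 259.555, 'cy': 196.163, 'R': [[0.86, -0.509, 0.017], [-0.249, -0.451, -0.857], [0.444, 0.733, -0.515]], 't': [-448.653, 269.069, 1563.387]}
top jar [(0.56, [141.7, 218.6, 22.7, 19.1])]
top shaker [(0.7, [272.5, 155.9, 65.2, 66.7])]
top lever_knob [(0.55, [273.6, 157.1, 65.0, 67.6]), (0.43, [284.5, 183.7, 20.6, 17.5])]
top drip_tray [(0.89, [371.4, 208.3, 41.7, 48.3])]
top oil_bottle [(0.7, [209.4, 211.4, 19.9, 12.1])]
top oil_brush [(0.86, [291.9, 227.8, 63.2, 14.1])]
top stopwatch [(0.69, [244.9, 224.4, 20.7, 22.1])]
top cup_seat [(0.77, [260.2, 164.4, 25.8, 25.9]), (0.24, [143.2, 219.6, 22.4, 16.1])]
{'fx': 481.368, 'fy': 481.368, 'cx': 258.642, 'cy': 194.279, 'R': [[-0.024, -0.999, -0.021], [-0.997, 0.025, -0.068], [0.069, 0.019, -0
[... 215 characters left out ...]
, 0.0, 1.0]]}
{'t': 0.9, 'joint_pos': array([-8.00560125e+01,  1.24257447e+01,  9.24403284e+01,  7.20162078e-04,
        7.51323557e+01, -6.42941374e+00]), 'qvel': array([-0.08510969,  0.06210354,  0.01390241,  0.04111133, -0.0776028 ,
       -0.03929081]), 'effort': array([-7.01832414e-04, -3.96876812e+01, -3.04260349e+01, -1.88544377e-04,
        5.97961753e-04, -2.23099124e-05]), 'tcp_pos': array([ 176.20430447, -599.66579956,  231.32502006]), 'ee_rot': array([-1.79999484e+02, -1.63928521e-03, -7.36267835e+01]), 'wrist_force': array([0.45112156, 0.03538924, 0.65822565]), 'moment': array([ 0.02670184, -0.01185765,  0.00316073]), 'grip_width': 85.20911411877056}
['grasp_offset', 'sign_off']
```

View pics/a.png

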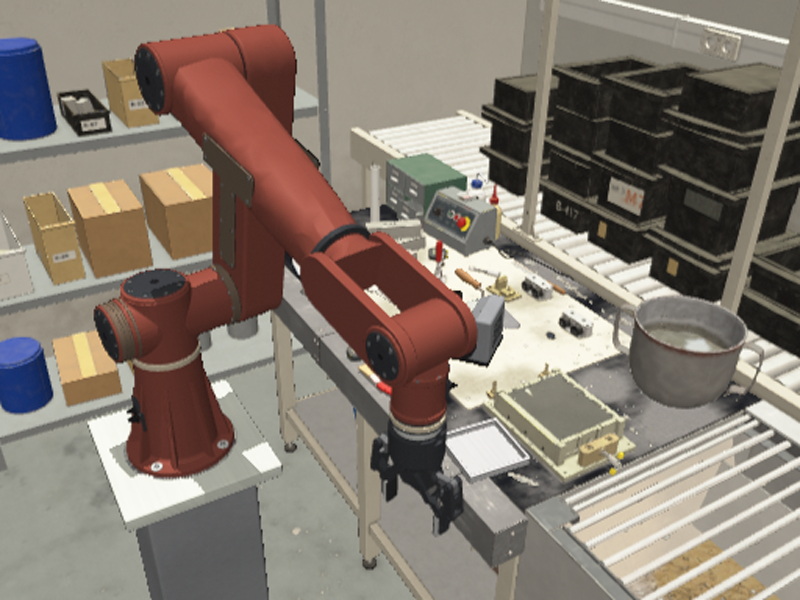

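View pics/b.png

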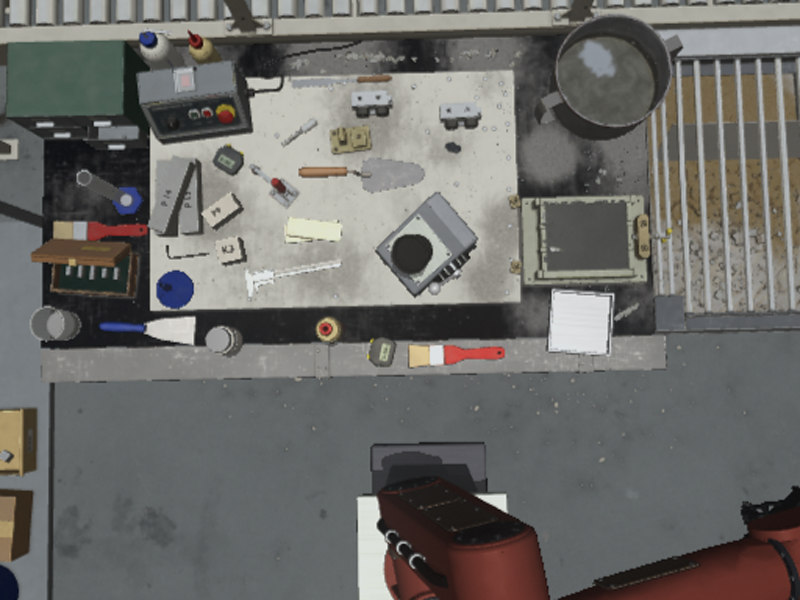

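```bash
cat > h.py <<'E'
from station import *
import cv2,numpy as np,pickle
from scipy.spatial.transform import Rotation as Ro
from scipy.optimize import least_squares
def cam(c):
    k=get_calibration(c)
    if c=="wrist":
        o=get_obs();T=np.eye(4);T[:3,:3]=Ro.from_euler("xyz",o["ee_rot"],degrees=True).as_matrix();T[:3,3]=o["tcp_pos"]
        M=np.linalg.inv(T@np.array(k["mount"]));k["R"],k["t"]=M[:3,:3],M[:3,3]
    return {a:np.array(k[a]) if a in "Rt" else k[a] for a in("fx","fy","cx","cy","R","t")}
def proj(k,X):
    p=np.atleast_2d(X)@k["R"].T+k["t"];return np.c_[k["fx"]*p[:,0]/p[:,2]+k["cx"],k["fy"]*p[:,1]/p[:,2]+k["cy"]]
def ray(k,uv):
    d=k["R"].T@np.array([(uv[0]-k["cx"])/k["fx"],(uv[1]-k["cy"])/k["fy"],1]);return -k["R"].T@k["t"],d
def onplane(k,uv,z):
    c,d=ray(k,uv);return c+d*(z-c[2])/d[2]
def tri(obs):
    A=np.zeros((3,3));b=np.zeros(3)
    for k,uv in obs:
        c,d=ray(k,uv);d/=np.linalg.norm(d);P=np.eye(3)-np.outer(d,d);A+=P;b+=P@c
    x=np.linalg.solve(A,b);return x,[np.round(proj(k,x)[0]-uv,1).tolist() for k,uv in obs]
def snap(tag,names,c="wrist"):
    k=cam(c);im=get_image(c);cv2.imwrite(f"pics/{tag}.png",cv2.cvtColor(im,cv2.COLOR_RGB2BGR))
    D={n:regions_of(n,c) for n in names};pickle.dump((k,im,D),open(f"{tag}.pkl","wb"))
    for n in names:print(tag,n,[(round(d["score"],2),np.round(d["extent"],1).tolist()) for d in D[n]][:3])
    return k,im,D
E
python3 - <<'E'
from h import *
print("off",grasp_offset, get_obs()["t"])
k=cam("top")
for n,uv,z in [("jar",(141.7,218.6),90),("tray",(371.4,207),10),("bottle",(209.4,211),100),("brush",(292,228),8),("watch",(245,224),8),("cup",(260.2,164.4),90),("knob",(278,184),100)]: print(n,np.round(onplane(k,uv,z)))
snap("top1",["jar","shaker","drip_tray","cup_seat","lever_knob"],"top")
for i,(p) in enumerate([(520,-130,290),(500,80,290),(470,290,290)]):
    goto(p,[180,0,90]);snap(f"w{i}",["jar","shaker","drip_tray","cup_seat","lever_knob","oil_bottle"])
snap("s1",["jar","shaker","drip_tray","cup_seat","lever_knob","oil_bottle"],"scene")
cv2.imwrite("pics/w.png",np.hstack([cv2.imread(f"pics/w{i}.png")for i in(0,1)])[:, :])
a=np.vstack([np.hstack([cv2.imread(f"pics/{n}.png") for n in p]) for p in (("w0","w1"),("w2","s1"))]);cv2.imwrite("pics/c.png",cv2.resize(a,(800,600),interpolation=cv2.INTER_AREA))
print(get_obs()["t"],get_obs()["tcp_pos"])
E
```

```text
off 18.700000000000003 0.9
jar [480. 421.  90.]
tray [ 502. -327.   10.]
bottle [499. 203. 100.]
brush [439. -61.   8.]
watch [456.  96.   8.]
cup [644.  39.  90.]
knob [579. -16. 100.]
top1 jar [(0.75, [143.2, 217.7, 22.9, 15.6])]
top1 shaker [(0.88, [273.4, 156.2, 65.1, 65.6])]
top1 drip_tray [(0.76, [372.7, 205.5, 47.4, 46.0])]
top1 cup_seat [(0.91, [261.0, 162.9, 25.4, 25.0])]
top1 lever_knob [(0.43, [284.8, 181.8, 22.3, 14.1])]
w0 jar []
w0 shaker [(0.87, [345.0, 266.2, 142.2, 150.7])]
w0 drip_tray [(0.91, [127.6, 152.1, 93.5, 96.9]), (0.28, [343.4, 239.4, 81.7, 24.3])]
w0 cup_seat [(0.65, [395.8, 267.9, 39.5, 40.5]), (0.25, [341.4, 238.9, 89.4, 24.1])]
w0 lever_knob [(0.84, [341.2, 239.9, 82.7, 25.1]), (0.67, [346.5, 268.9, 145.3, 148.9])]
w0 oil_bottle [(0.98, [484.6, 152.8, 44.3, 38.5])]
w1 jar [(0.9, [492.7, 155.2, 38.6, 46.1])]
w1 shaker [(0.66, [215.2, 273.4, 121.4, 136.7]), (0.24, [355.9, 170.4, 66.4, 46.1])]
w1 drip_tray [(0.94, [22.9, 167.3, 45.8, 89.5])]
w1 cup_seat [(0.63, [222.6, 292.8, 59.9, 68.4])]
w1 lever_knob [(0.53, [173.8, 250.8, 20.7, 26.7])]
w1 oil_bottle [(0.56, [357.4, 170.4, 70.1, 50.2])]
w2 jar [(0.64, [366.9, 181.3, 66.5, 56.4])]
w2 shaker [(0.82, [67.1, 278.2, 133.5, 115.6])]
w2 drip_tray []
w2 cup_seat [(0.94, [58.1, 297.1, 70.0, 32.5])]
w2 lever_knob [(0.5, [14.1, 269.1, 25.1, 25.5]), (0.26, [136.4, 151.1, 41.2, 40.9])]
w2 oil_bottle [(0.73, [196.2, 193.2, 47.5, 56.2])]
s1 jar [(0.79, [200.4, 176.5, 17.6, 29.2]), (0.71, [284.1, 208.7, 22.1, 35.5])]
s1 shaker [(0.6, [294.1, 211.2, 56.5, 48.1])]
s1 drip_tray [(0.86, [309.6, 287.8, 57.5, 40.4])]
s1 cup_seat [(0.68, [288.1, 194.8, 25.0, 17.5])]
s1 lever_knob []
s1 oil_bottle [(0.93, [228.8, 195.4, 10.7, 35.2]), (0.58, [308.8, 287.9, 61.9, 39.4]), (0.46, [286.8, 194.8, 22.8, 14.6])]
6.4083 [469.99993216 289.98179324 290.01363114]
```

View pics/c.png

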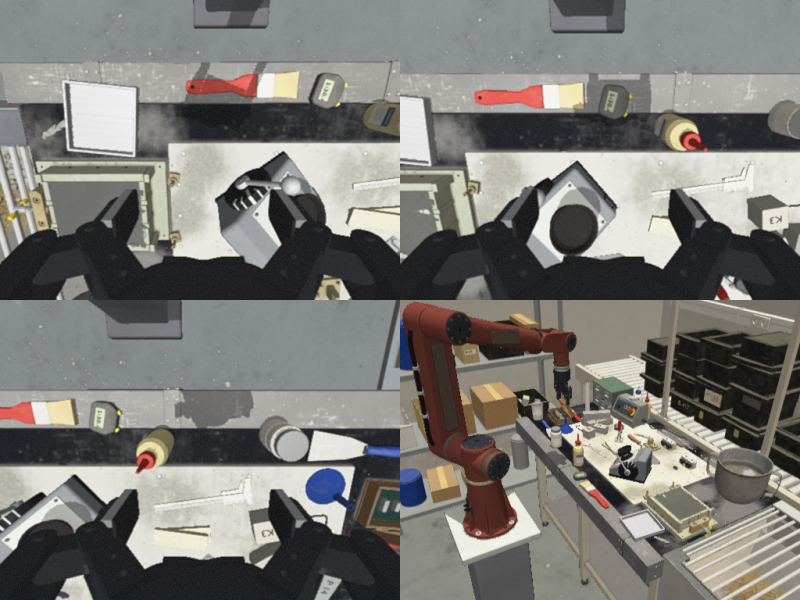

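Run:
```python
from h import *
N=["shaker","cup_seat","lever_knob","lever_pivot","drip_tray"]
for i,p in ((4,(470,110,300)),(3,(470,-70,300))):
    goto(p,[180,0,-90]);snap(f"w{i}",N)
a=cv2.resize(np.hstack([cv2.imread("pics/w3.png")[:,60:380],cv2.imread("pics/w4.png")[:,130:450]]),(800,480),interpolation=cv2.INTER_CUBIC);cv2.imwrite("pics/d.png",a)
# cylinder / tray fits
th=np.linspace(0,2*np.pi,40,endpoint=False);ci=lambda r,z:np.c_[r*np.cos(th),r*np.sin(th),0*th+z]
jar=np.vstack([ci(29,3),ci(29,79),ci(25.5,87),ci(25.5,102)])
def bb(k,X):
    p=proj(k,X);a,b=p.min(0),p.max(0);return np.r_[(a+b)/2,b-a]
def fit(n,M,tags,x0):
    O=[];
    for t in tags:
        k,_,D=pickle.load(open(t+".pkl","rb"));O.append((k,np.array(D[n][0]["extent"])))
    f=lambda x:np.concatenate([bb(k,M@Ro.from_euler("z",x[3] if len(x)>3 else 0).as_matrix().T+x[:3])-e for k,e in O])
    r=least_squares(f,x0,loss="soft_l1");print(n,np.round(r.x,3),np.round(r.fun.reshape(-1,4),1).tolist())
fit("jar",jar,["top1","w1","w2"],[480,420,0]);fit("jar",jar,["top1","w1","w2","s1"],[480,420,0])
s=65;tray=np.array([[a,b,z] for a in(-s,s) for b in(-s,s) for z in (0,18)],float)
fit("drip_tray",tray,["top1","w0","s1"],[500,-327,0,0.05])
k,_,D=pickle.load(open("w0.pkl","rb"))
cs,_=cv2.findContours(D["drip_tray"][0]["region"].astype(np.uint8),0,1);c=max(cs,key=cv2.contourArea)
print("tray rect",[np.round(onplane(k,q,18),0).tolist() for q in cv2.boxPoints(cv2.minAreaRect(c))])
```

```text
w4 shaker [(0.67, [352.6, 44.3, 182.0, 88.6])]
w4 cup_seat [(0.58, [344.2, 22.9, 80.1, 45.9])]
w4 lever_knob [(0.78, [396.9, 66.3, 31.9, 46.6]), (0.36, [342.4, 21.5, 81.4, 40.4])]
w4 lever_pivot [(0.95, [352.9, 46.8, 181.1, 91.2])]
w4 drip_tray [(0.74, [499.0, 140.8, 19.7, 73.8])]
w3 shaker [(0.95, [203.9, 45.4, 172.7, 90.7])]
w3 cup_seat [(0.66, [157.6, 22.5, 72.2, 45.0])]
w3 lever_knob [(0.98, [225.2, 65.8, 75.3, 50.5]), (0.23, [158.5, 22.8, 69.8, 44.1])]
w3 lever_pivot [(0.58, [204.3, 46.1, 174.8, 90.6])]
w3 drip_tray [(0.69, [432.4, 132.7, 109.5, 103.2])]
jar [498.916 455.685 -81.074] [[-2.3, -3.7, 0.5, 1.8], [0.6, 1.4, 43.4, -3.4], [-5.1, -6.7, -13.3, -11.5]]
jar [496.222 444.493 -62.491] [[-0.5, -3.2, 0.7, 1.9], [3.5, 1.6, 47.4, -1.6], [-7.8, -5.8, -11.6, -9.5], [0.5, 8.9, -3.1, -2.5]]
drip_tray [ 5.09338e+02 -3.25295e+02 -1.58200e+00  1.01000e-01] [[-1.8, -0.6, -2.0, -2.2], [0.1, -0.2, 16.8, -0.2], [0.5, 0.6, 2.3, 3.4]]
tray rect [[575.0, -410.0, 18.0], [437.0, -382.0, 18.0], [440.0, -247.0, 18.0], [578.0, -262.0, 18.0]]
```

View pics/d.png

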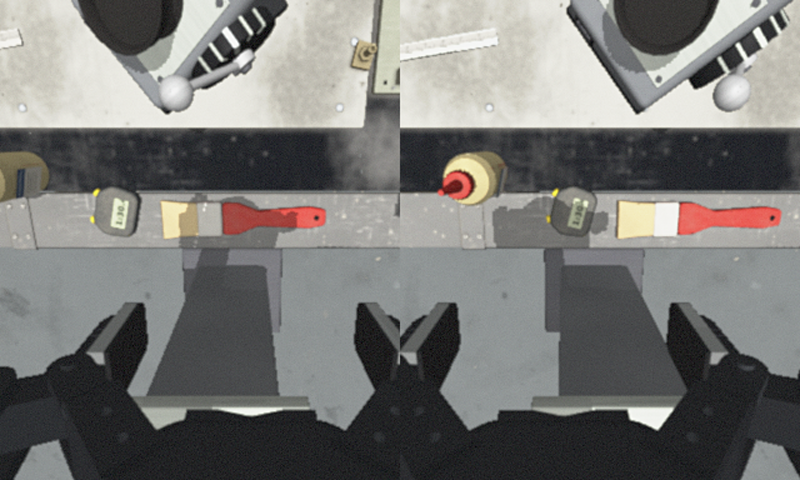

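Run:
```python
from h import *
K3,K4=[pickle.load(open(f"w{i}.pkl","rb"))[0] for i in(3,4)]
print("knob",tri([(K3,(200.8,76)),(K4,(396.4,76))]),"end",tri([(K3,(256,49.6)),(K4,(410,46))]))
for i,p in ((5,(560,-50,300)),(6,(560,90,300))):
    goto(p,[180,0,-90]);snap(f"w{i}",["shaker","cup_seat","lever_knob"])
for i,p in ((7,(420,370,300)),(8,(420,460,300))):
    goto(p,[180,0,-90]);snap(f"w{i}",["jar"])
a=cv2.resize(np.hstack([cv2.imread("pics/w5.png")[:270,100:370],cv2.imread("pics/w6.png")[:270,200:470]]),(800,400),interpolation=cv2.INTER_CUBIC);cv2.imwrite("pics/e.png",a)
th=np.linspace(0,2*np.pi,40,endpoint=False);ci=lambda r,z:np.c_[r*np.cos(th),r*np.sin(th),0*th+z]
jar=np.vstack([ci(29,3),ci(29,79),ci(25.5,87),ci(25.5,102)])
def bb(k,X):
    p=proj(k,X);a,b=p.min(0),p.max(0);return np.r_[(a+b)/2,b-a]
def fit(n,M,tags,x0):
    O=[]
    for t in tags:
        k,_,D=pickle.load(open(t+".pkl","rb"));O.append((k,np.array(D[n][0]["extent"])))
    f=lambda x:np.concatenate([bb(k,M+x[:3])-e for k,e in O])
    r=least_squares(f,x0,loss="soft_l1");print(n,np.round(r.x,1),np.round(r.fun.reshape(-1,4),1).tolist())
fit("jar",jar,["w7","w8"],[480,420,0]);fit("jar",jar,["w2","w7","w8"],[480,420,0]);fit("jar",jar,["top1","w2","w7","w8","s1"],[480,420,0])
print(get_obs()["t"])
```

```text
knob (array([573.20744528, -14.58744549, 163.5028333 ]), [[-0.0, -0.1], [-0.0, 0.1]]) end (array([613.16198965, -63.96078576,  78.07261083]), [[-0.0, -1.9], [-0.4, 1.9]])
w5 shaker [(0.69, [227.9, 90.5, 169.1, 181.1])]
w5 cup_seat [(0.81, [185.9, 94.9, 68.7, 77.9]), (0.53, [225.7, 90.7, 169.2, 181.3])]
w5 lever_knob [(0.9, [246.7, 152.7, 64.6, 63.7])]
w6 shaker [(0.78, [346.9, 90.0, 198.0, 180.0])]
w6 cup_seat [(0.77, [316.1, 94.5, 76.1, 77.9])]
w6 lever_knob [(0.89, [367.4, 157.2, 35.1, 55.4])]
w7 jar [(0.64, [219.6, 118.2, 49.3, 49.4])]
w8 jar [(0.55, [289.0, 115.5, 45.3, 49.9])]
jar [485.3 422.7 -10.1] [[-0.2, -1.3, 0.6, -2.4], [0.1, 1.0, 1.7, -2.7]]
jar [486.  424.9   8.4] [[-3.2, -1.1, -0.3, 0.3], [-4.2, -1.7, 4.1, 0.1], [-0.0, 0.6, 4.0, -0.3]]
jar [485.9 424.6   6.5] [[0.0, -0.8, 1.7, 2.6], [-4.0, -1.5, -0.8, -0.1], [-3.7, -1.6, 3.7, -0.1], [0.1, 0.7, 3.8, -0.5], [-0.4, -3.0, -2.7, -1.7]]
13.45
```

View pics/e.png

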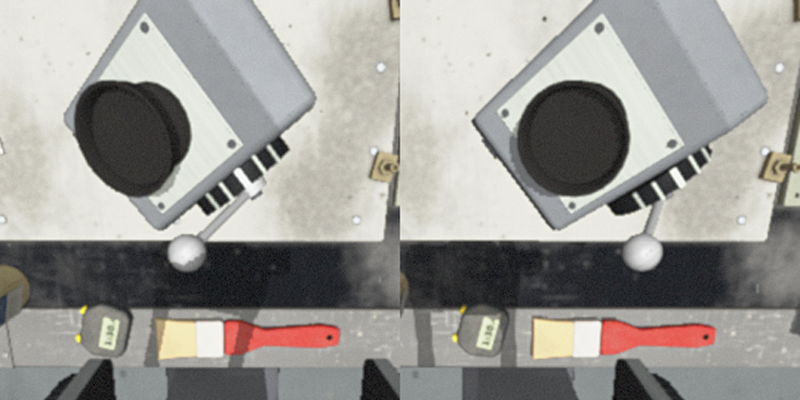

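Run:
```python
from h import *
K5,_,D5=pickle.load(open("w5.pkl","rb"));K6,_,D6=pickle.load(open("w6.pkl","rb"))
s=1.4815;f5=lambda u,v:(100+u/s,v/s);f6=lambda u,v:(200+(u-400)/s,v/s)
P={}
for n,a,b in [("rim",(124,139),(573.5,138)),("scBL",(144,28),(599,28)),("scBR",(231,144),(672,144)),("scFR",(158,205),(572,205)),("cornFR",(160,227),(558,227)),("knob",(187,253),(642,252)),("edgeR",(315,97),(766,97))]:
    x,e=tri([(K5,f5(*a)),(K6,f6(*b))]);P[n]=x;print(n,np.round(x,1),e)
d=P["scBR"]-P["scFR"];print("dir FR->BR",np.round(d,1),"yaw",np.degrees(np.arctan2(d[1],d[0])),"slope",np.degrees(np.arctan2(d[2],np.hypot(*d[:2]))))
d=P["scBL"]-P["scBR"];print("dir BR->BL",np.round(d,1),"yaw-90",np.degrees(np.arctan2(d[1],d[0]))-90)
# silhouette fit: hull of wedge vs region
from scipy.optimize import minimize
W=np.array([[x,y,z] for y in(-65,65) for x,z in((-85,0),(85,0),(-85,48),(50,126),(85,126))],float)
def hull(k,p):
    X=W@Ro.from_euler("z",p[2],degrees=True).as_matrix().T+[p[0],p[1],0]
    m=np.zeros((384,512),np.uint8);cv2.fillConvexPoly(m,cv2.convexHull(np.round(proj(k,X)*16).astype(np.int32)),1,shift=4);return m>0
T=pickle.load(open("top1.pkl","rb"));
S=[(K5,D5["shaker"][0]["region"]),(K6,D6["shaker"][0]["region"]),(T[0],T[2]["shaker"][0]["region"])]
def c(p,S=S):return sum((hull(k,p)^m).sum()/m.sum() for k,m in S)
best=min((minimize(c,[670,x,y],method="Nelder-Mead",options=dict(initial_simplex=[[670,x,y],[690,x,y],[670,x+20,y],[670,x,y+8]])) for x in(-10,10) for y in(-55,-45)),key=lambda r:r.fun)
print("shaker",best.x,best.fun)
```

```text
rim [649.6  30.8 130.5] [[-0.0, -0.4], [-0.0, 0.4]]
scBL [721.6  15.1 117.7] [[-0.0, -0.2], [-0.0, 0.2]]
scBR [646.6 -44.2 118.3] [[-0.0, -0.0], [-0.0, 0.0]]
scFR [598.7  19.1  78.6] [[-0.0, -0.0], [-0.0, 0.0]]
cornFR [574.9  24.6  44.7] [[-0.0, -0.0], [-0.0, 0.0]]
knob [574.4 -14.6 161.3] [[-0.0, -0.2], [-0.0, 0.2]]
edgeR [ 677.4 -102.7  125.8] [[0.0, -0.1], [-0.0, 0.1]]
dir FR->BR [ 47.9 -63.2  39.7] yaw -52.84261347017364 slope 26.55780275633221
dir BR->BL [75.  59.3 -0.6] yaw-90 -51.68276725043104
shaker [671.28129564  -0.84166814 -52.14294399] 0.31901996739589467
```

```bash
cat >> h.py <<'E'
C=np.array([673.1,0.8,0]);YAW=-52.
RS=Ro.from_euler("z",YAW,degrees=True).as_matrix()
loc=lambda p:RS.T@(np.asarray(p)-C)
wor=lambda p:RS@np.asarray(p,float)+C
F=lambda:np.round(get_obs()["wrist_force"],1)
E
python3 - <<'E'
from h import *
kn=np.array([573.9,-14.6,162]);A=[180,0,128];l=loc(kn);print(l)
piv=np.array([18,l[1],78]);off=np.array([0,0,-9])
goto(kn+[0,0,90],A);grip(60,20);move_l(kn+off,A,120);print(F())
print(grip(15,20),get_obs()["grip_width"],F(),get_obs()["tcp_pos"])
r=np.hypot(l[0]-18,84);a0=np.arctan2(18-l[0],l[2]-78);print("r",r,a0)
for a in np.linspace(a0,0,6)[1:]:
    rr=110
    p=piv+[-rr*np.sin(a),0,rr*np.cos(a)];move_l(wor(p)+off,A,60);print(np.round(p,1),F())
grip(60);print(F());q=get_obs()["tcp_pos"]
move_l(q+[0,0,70],A,150);k,im,D=snap("w9",["lever_knob","shaker"])
move_l(q+[0,0,70]+RS@[60,-60,20],A,150);snap("w10",["lever_knob","shaker"])
a=np.hstack([cv2.imread("pics/w9.png"),cv2.imread("pics/w10.png")]);cv2.imwrite("pics/f.png",cv2.resize(a,(800,300),interpolation=cv2.INTER_AREA))
print(get_obs()["t"])
E
```

```text
[-48.93825275 -87.65185348 162.        ]
[-0.1 -0.2  0.4]
False 24.270194050450797 [-0.8  0.9  4.6] [574.42643144 -14.51187567 154.03547285]
r 107.40916944464921 0.6728380284367671
[-38.4 -87.7 172.4] [ 5.1  0.5 -7.7]
[-25.2 -87.7 179.2] [ 5.5  1.6 -7.9]
[-11.2 -87.7 184. ] [ 5.4  3.  -6.2]
[  3.2 -87.7 187. ] [ 5.   2.7 -4.4]
[ 18.  -87.7 188. ] [ 4.5  2.7 -1.7]
[-0.7  0.2  0.7]
w9 lever_knob [(0.64, [261.9, 198.7, 31.9, 56.2])]
w9 shaker [(0.66, [265.6, 243.6, 145.7, 148.3])]Traceback (most recent call last):
  File "<stdin>", line 12, in <module>
station.Unreachable: the arm cannot follow that straight line within its joint ranges
```

Run:
```python
from h import *
for i,p in ((10,(620,-20,270)),(11,(620,-130,270))):
    goto(p,[180,0,100]);snap(f"w{i}",["lever_knob"])
I=[]
for i in (9,10,11):
    k=pickle.load(open(f"w{i}.pkl","rb"))[0];u=proj(k,wor([18,-88,130]))[0];print(i,u)
    im=cv2.imread(f"pics/w{i}.png");M=np.float32([[4,0,133-4*u[0]],[0,4,250-4*u[1]]]);I.append(cv2.warpAffine(im,M,(266,500)));print(M.tolist())
cv2.imwrite("pics/f.png",np.hstack(I));print(get_obs()["t"])
```

```text
w10 lever_knob [(0.93, [214.4, 178.1, 47.7, 46.4])]
w11 lever_knob [(0.96, [327.8, 196.2, 38.0, 49.6])]
9 [260.10463272 189.35187023]
[[4.0, 0.0, -907.4185180664062], [0.0, 4.0, -507.407470703125]]
10 [214.99762218 171.47220278]
[[4.0, 0.0, -726.990478515625], [0.0, 4.0, -435.8888244628906]]
11 [321.44250924 189.54639315]
[[4.0, 0.0, -1152.77001953125], [0.0, 4.0, -508.1855773925781]]
23.6083
```

View pics/f.png

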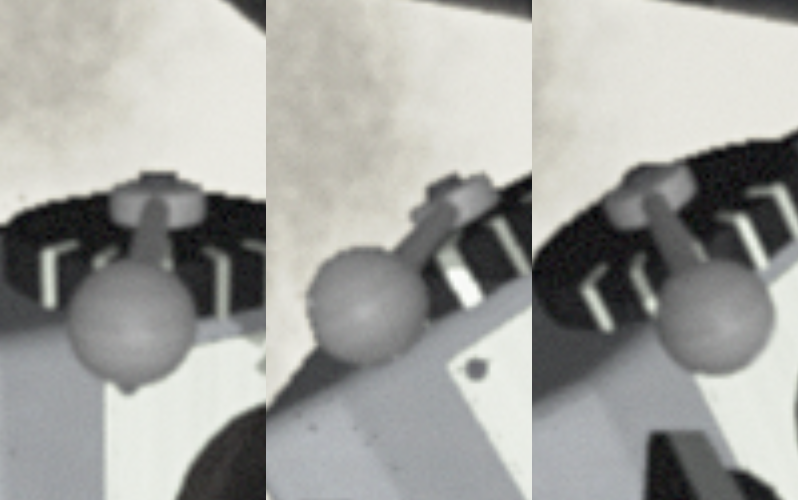

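Run:
```python
from h import *
K=[pickle.load(open(f"w{i}.pkl","rb"))[0] for i in(9,10,11)]
O=[(-907.42,-507.41),(-726.99,-435.89),(-1152.77,-508.19)]
for n,q in [("knob",[(132,322),(101,305),(183,317)]),("rodroot",[(155,205),(184,205),(122,200)])]:
    x,e=tri([(k,((u-o[0])/4,(v-o[1])/4)) for k,o,(u,v) in zip(K,O,q)]);print(n,np.round(x,1),np.round(loc(x),1),e)
```

```text
knob [616.2 -66.7 179. ] [ 18.2 -86.4 179. ] [[0.0, 0.4], [-0.0, -0.2], [-0.2, -0.1]]
rodroot [611.7 -61.1  77.9] [ 10.9 -86.5  77.9] [[0.7, 0.3], [-0.3, 0.7], [-0.4, -0.6]]
```

Run:
```python
from h import *
A=[180,0,128];a=wor([18.2,-87,171]);b=wor([10.3,-87,171])
goto(a+[0,0,80],A);move_l(a,A,120);grip(15,20);print(get_obs()["grip_width"],F());move_l(b,A,40);print(F());wait(.3);grip(60);print(F())
move_l(b+[0,0,75],A,150);snap("w12",["lever_knob"])
for i,p in ((13,(612,-20,270)),(14,(612,-130,270))):
    goto(p,[180,0,100]);snap(f"w{i}",["lever_knob"])
I=[]
for i in (12,13,14):
    k=pickle.load(open(f"w{i}.pkl","rb"))[0];u=proj(k,wor([10.3,-87,130]))[0]
    im=cv2.imread(f"pics/w{i}.png");M=np.float32([[4,0,133-4*u[0]],[0,4,250-4*u[1]]]);I.append(cv2.warpAffine(im,M,(266,500)));print(M[:,2])
    print((proj(k,wor([10.3,-87,179.3]))*4+M[:,2]),(proj(k,wor([10.3,-87,69.3]))*4+M[:,2]))
cv2.imwrite("pics/g.png",np.hstack(I));print(get_obs()["t"])
```

```text
24.292139520240166 [-0.9 -0.7  3.6]
[ 1.7 -2.4  5.3]
[0.1 1.1 0.7]
w12 lever_knob [(0.58, [258.9, 197.0, 30.6, 57.4])]
w13 lever_knob [(0.66, [218.2, 183.2, 40.4, 44.8])]
w14 lever_knob [(0.64, [330.2, 201.0, 47.2, 51.2]), (0.55, [498.5, 128.5, 23.4, 37.0])]
[-906.5857  -510.86337]
[[132.94198475 318.12799009]] [[133.04834553 193.23491243]]
[-750.6154  -456.58582]
[[102.26932004 301.41395916]] [[159.31057226 205.98109883]]
[-1173.8644  -527.1755]
[[184.21565564 313.91504358]] [[ 88.80972526 194.85230337]]
28.45
```

View pics/g.png

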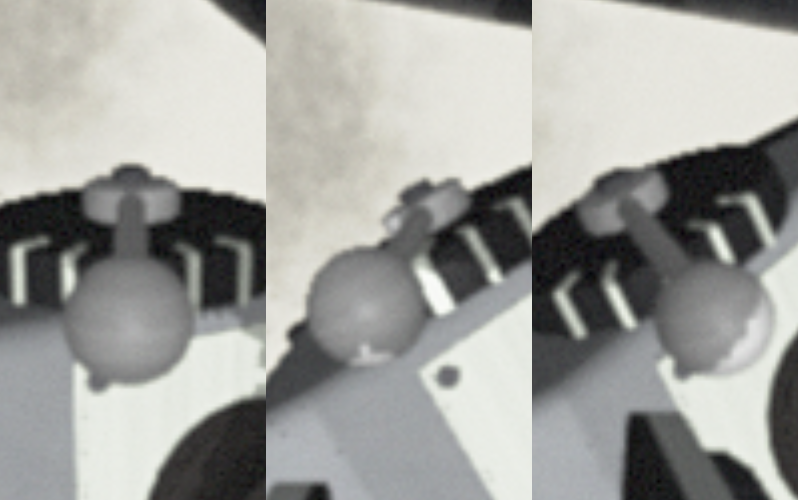

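```bash
cat >> h.py <<'E'
n=RS@np.array([-.5,0,np.cos(np.pi/6)])
tx=RS@np.array([0,1.,0]);RC=np.c_[tx,np.cross(-n,tx),-n];AC=Ro.from_matrix(RC).as_euler("xyz",degrees=True)
E
python3 - <<'E'
from h import *
r0=np.array([649.6,30.8,128]);print(AC,n)
I=[]
for i,s in ((15,-45),(16,45)):
    p=r0+n*150+tx*s;goto(p,AC);k,im,D=snap(f"w{i}",["cup_seat"])
    u=proj(k,r0)[0];print(u)
    g=cv2.cvtColor(im,cv2.COLOR_RGB2GRAY)
    M=np.float32([[3,0,200-3*u[0]],[0,3,200-3*u[1]]]);I.append(cv2.warpAffine(im[:,:,::-1],M,(400,400)));print(M[:,2])
cv2.imwrite("pics/h.png",cv2.convertScaleAbs(np.hstack(I),alpha=1.6));print(get_obs()["t"],get_obs()["joint_pos"])
E
```

```text
[150.   0.  38.] [-0.30783074  0.39400538  0.8660254 ]
w15 cup_seat [(0.64, [301.8, 182.1, 75.9, 72.1])]
[301.82027822 181.20150536]
[-705.4608  -343.60452]
w16 cup_seat [(0.91, [216.3, 181.7, 75.5, 75.0])]
[217.43206933 181.49249974]
[-452.2962 -344.4775]
30.7167 [ 16.74510295   9.47536807  97.50257588 -30.99807874  64.86680433
  -9.81892268]
```

View pics/h.png

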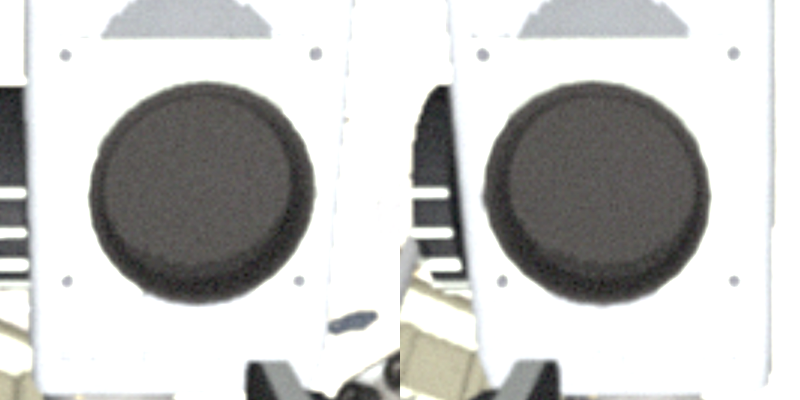

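Run:
```python
from h import *
K=[pickle.load(open(f"w{i}.pkl","rb"))[0] for i in(15,16)];O=[(-705.46,-343.6),(-452.3,-344.48)]
for nm,a,b in [("rim",(202.5,193.5),(197.5,193.5)),("floor",(197,180),(201,180)),("sFL",(65,54.5),(83,54.5)),("sFR",(315.5,53),(333.5,53)),("s3",(67,281),(102,281)),("s4",(299,281),(334,281))]:
    x,e=tri([(k,((u-o[0])/3,(v-o[1])/3)) for k,o,(u,v) in zip(K,O,(a,b))]);print(nm,np.round(x,1),np.round(loc(x),1),e)
for k in K: # rim size at triangulated depth
    print(282.16*82/((k["R"]@x+k["t"])[2])*3)
```

```text
rim [646.2  35.2 130.5] [-43.7  -0.  130.5] [[-0.0, 0.0], [-0.0, -0.0]]
floor [648.3  31.9 119.3] [-39.7  -0.4 119.3] [[-0.0, 0.0], [-0.0, -0.0]]
sFL [597.9  18.5  70.8] [-60.3 -48.4  70.8] [[0.0, 0.1], [-0.0, -0.1]]
sFR [672.7  78.3  71.2] [-61.3  47.4  71.2] [[-0.0, 0.1], [-0.0, -0.1]]
s3 [646.9 -43.2 117.2] [ 18.5 -47.8 117.2] [[-0.0, -0.0], [-0.0, 0.0]]
s4 [721.7  16.3 117.9] [ 17.7  47.8 117.9] [[-0.0, -0.0], [0.0, 0.0]]
199.02787566167112
199.62025676216348
```

```bash
cat >> h.py <<'E'
S=wor([-37.2,0,119.3]);HJ=38.
jp=lambda d:S+n*(d+HJ)   # TCP with jar underside d above seat along axis
fa=lambda:float(get_obs()["wrist_force"]@n)
E
python3 - <<'E'
from h import *
J=np.array([485.5,423.5,0]);A=[180,0,38]
for p,a in ((S*0+[560,150,330],AC),(jp(60),AC),(jp(-12),AC)):print(solve_ik(p,a) is not None)
grip(85);goto(J+[0,0,220],A);k,im,D=snap("w17",["jar"]);print("pred",proj(k,J+[0,0,50]))
move_l(J+[0,0,HJ],A,130);print("F",F());print(grip(40,70),get_obs()["grip_width"],F())
move_l(J+[0,0,250],A,150);print(get_obs()["grip_width"],F(),get_obs()["t"])
snap("s2",["jar"],"scene")
cv2.imwrite("pics/i.png",cv2.resize(cv2.imread("pics/s2.png")[100:290,140:330],(600,600),interpolation=cv2.INTER_CUBIC))
E
```

```text
True
True
True
w17 jar [(0.92, [268.2, 178.2, 57.8, 66.9])]
pred [[260.09186256 176.16730251]]
F [ 0.4 -0.3 -0.4]
False 56.443332044481 [1.3 0.9 4.7]
56.16190670501774 [ 0.3 -0.2 -3.7] 35.95
s2 jar [(0.68, [197.6, 129.1, 16.8, 32.4])]
```

View pics/i.png

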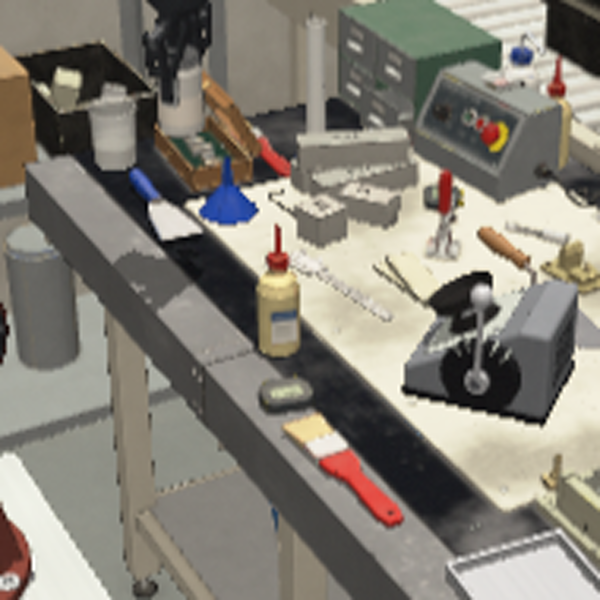

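Run:
```python
from h import *
goto([560,150,330],AC);goto(jp(60),AC);wait(.2);f0=fa();print("f0",f0,get_obs()["grip_width"])
move_l(jp(14),AC,80);print(14,fa()-f0)
for d in (10,6,3,0,-2,-4,-6,-8,-9,-10,-11,-12,-13,-14,-15):
    move_l(jp(d),AC,25);f=fa()-f0;print(d,round(f,1),F())
    if f>24:break
wait(2);print(fa()-f0,F(),np.round((get_obs()["tcp_pos"]-jp(d))@RC,1));print(get_obs()["t"],get_obs()["grip_width"])
snap("s3",["jar","cup_seat"],"scene")
cv2.imwrite("pics/j.png",cv2.resize(cv2.imread("pics/s3.png")[150:260,220:350],(780,600),interpolation=cv2.INTER_CUBIC))
```

```text
f0 -2.119608213880703 56.525383420969646
14 -1.0539188345798371
10 -1.0 [-0.1 -1.  -3.2]
6 0.2 [-0.4  0.7 -2.7]
3 -0.8 [-0.7 -0.3 -3.5]
0 3.5 [-1.2  1.2  0.6]
-2 4.5 [-1.3  2.5  1.1]
-4 5.6 [-2.1  1.8  2.4]
-6 5.9 [-1.   1.9  3.1]
-8 8.4 [-2.3  2.7  5.3]
-9 9.1 [-2.6  3.2  5.6]
-10 14.1 [-5.9  5.1  9.4]
-11 19.2 [-9.6  6.8 13.2]
-12 23.8 [-12.7   7.8  17. ]
-13 31.0 [-15.9  10.2  23. ]
31.092821270386082 [-16.2  10.8  22.8] [ 0.6  0.8 -4. ]
44.1667 56.30992449109378
s3 jar [(0.63, [283.4, 184.7, 19.7, 28.8]), (0.49, [247.5, 249.5, 37.4, 31.7])]
s3 cup_seat []
```

View pics/j.png

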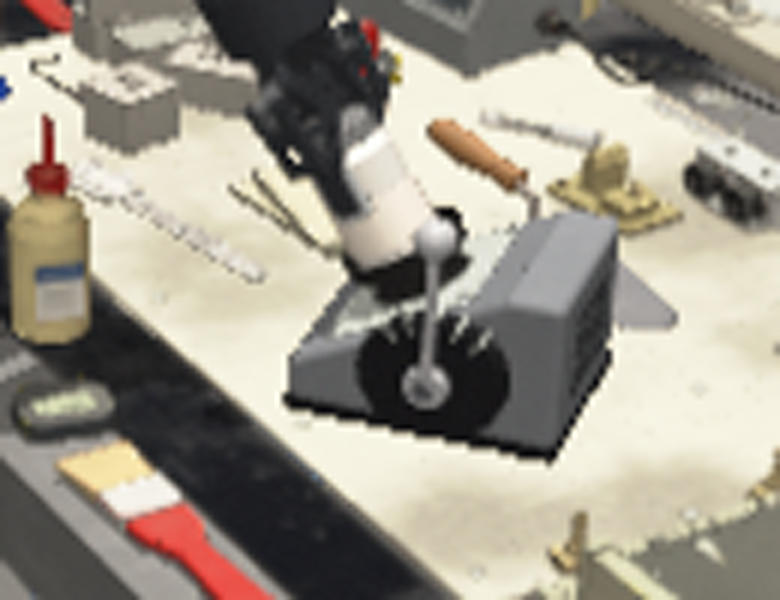

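Run:
```python
from h import *
A=[180,0,38];T=np.array([505,-325,0.])
move_l(jp(5),AC,25);move_l(jp(150),AC,120);goto([520,50,330],A);goto(T+[0,0,150],A);wait(.2);f0=F()[2];print("f0",f0,get_obs()["grip_width"],get_obs()["t"])
k,im,D=snap("w18",["drip_tray","jar"]);print(proj(k,T+[0,0,18]))
move_l(T+[0,0,HJ+14],A,100)
for z in np.arange(9,-4,-1.5):
    move_l(T+[0,0,HJ+z],A,20);f=F()[2]-f0;print(z,round(f,1))
    if f>2.5:break
wait(.2);print(get_obs()["t"])
snap("s4",["jar","drip_tray"],"scene")
a=np.hstack([cv2.resize(cv2.imread("pics/s4.png")[220:330,250:360],(400,400)),cv2.resize(cv2.imread("pics/w18.png")[:,64:448],(400,400))]);cv2.imwrite("pics/k.png",a)
```

```text
f0 -4.0 56.28012783219322 48.85
w18 drip_tray [(0.64, [259.0, 156.7, 180.8, 131.7])]
w18 jar [(0.81, [263.1, 257.8, 143.7, 159.1])]
[[258.84275837 185.19250781]]
9.0 1.2
7.5 0.0
6.0 1.0
4.5 4.8
51.4833
s4 jar [(0.79, [310.0, 279.7, 17.2, 33.8])]
s4 drip_tray [(0.88, [310.1, 288.8, 58.8, 38.5])]
```

View pics/k.png

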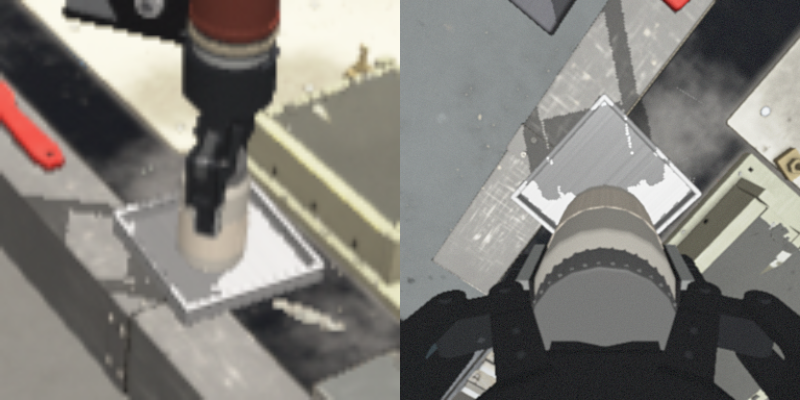

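Run:
```python
from h import *
p=get_obs()["tcp_pos"];print(p,F())
move_l([505,-325,HJ+4],None,20);print(F())
grip(62,20);wait(.2);grip(85);move_l([505,-325,240],None,130);print(F(),get_obs()["t"])
goto([430,-325,260],[180,0,-90]);snap("w19",["jar","drip_tray"])
k=cam("wrist");print(np.round(proj(k,[[505,-325,3],[505,-325,102]]),1))
snap("s5",["jar","drip_tray","lever_knob"],"scene");print(get_obs()["t"])
a=np.hstack([cv2.resize(cv2.imread("pics/s5.png")[160:330,220:390],(400,400),interpolation=cv2.INTER_CUBIC),cv2.resize(cv2.imread("pics/w19.png")[:,64:448],(400,400))]);cv2.imwrite("pics/l.png",a)
```

```text
[ 505.33543063 -325.28468974   43.05481389] [-0.3 -0.2  2.2]
[-1.2  0.4  4.5]
[ 0.7 -0.2 -0.1] 54.35
w19 jar [(0.65, [262.2, 108.0, 54.4, 56.1])]
w19 drip_tray [(0.69, [261.6, 103.8, 110.8, 118.2])]
[[260.5 108.9]
 [260.5 108.3]]
s5 jar [(0.93, [309.0, 276.3, 18.3, 37.2])]
s5 drip_tray [(0.91, [308.5, 290.8, 56.3, 33.8])]
s5 lever_knob [(0.64, [290.6, 217.7, 6.0, 13.0])]
56.5583
```

View pics/l.png

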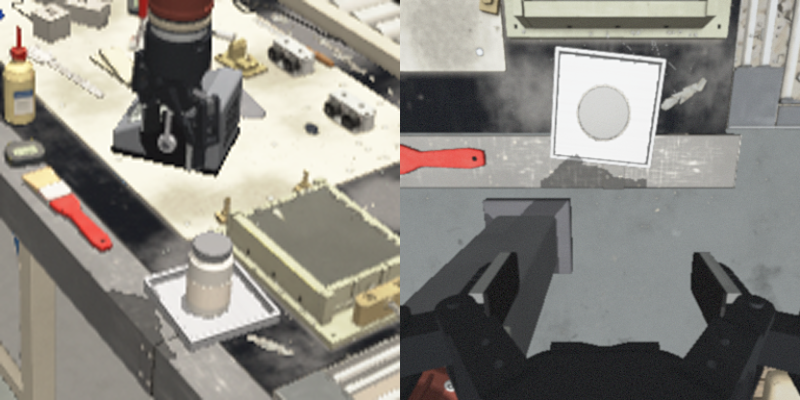

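The jar stands upright near the middle of the tray, and the gripper is clear of everything, so I am handing the job in.

```bash
python3 -c "
from station import *
print(get_obs()['qvel'].round(2));wait(.3);sign_off()"
```

```text
[-0.05 -0.08 -0.07  0.    0.05  0.05]
the job is handed in; nothing more can be done
```

I did all the steps and handed the job in at about 57 s of the 70 s allowed. The hand-in gives no verdict, so what follows rests on my own checks.

- **Lever:** I gripped the knob and swung it to upright. The first try went about 8 mm (roughly 0.07 rad) too far, so I corrected it. A close view then showed the rod vertical and centred between the quadrant marks.
- **Pressing:** I held the jar in the cup along its axis. The force rose from about 4 N to 9 N over 9 mm, then much faster, which is how the stop should feel. I held it there at about 31 N for over 2 s; a scene picture taken during the press showed the lever still upright.
- **Placing:** The jar was lowered until it touched the tray floor, then released. The last pictures show it upright and close to the tray's centre, with the gripper clear of everything.

**Weak spots in the checks:**
- The jar was about 8 mm off my estimate along the jaws when I picked it up; closing the gripper centred it.
- Contact with the tray came about 1.5 mm higher than I expected, within measuring error.
- In the last scene picture the arm hid the lever and the cup. I didn't see either after pulling the jar out, so I inferred that the cup sprang back and the lever stayed put.
- The bottle, brush and stopwatch looked undisturbed in the last scene picture, but I didn't measure them.

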